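# Cull the rocking glass tile

### The arm

A 7-joint arm with a two-finger parallel gripper is mounted at the origin on the work surface. World frame = base frame: x ahead of the robot, y to its left, z up, the work surface at z = 0. Lengths are in m, angles in rad, forces in N, time in s.
With the tool pointing down it reaches from about 0.35 to 0.775 m from the base axis. Payload 3.1 kg.
Tool frame: the origin (TCP) lies at the very end of the fingers, on their centre line; the grasp point (between the pads) lies 19 mm behind it; z points along the fingers, y is the line along which they close (so a half turn about z gives the same grasp; the last joint's range is limited). The gripper opens to 85 mm and grips with 20 to 120 N. Pads are 22 mm wide; open, the fingers measure 114 mm over their backs; the gripper's body (76 mm by 85 mm) begins 54 mm behind the grasp point. The pads swing forward as they close: fully open they stand 13 mm farther back than shut.
Start: joints at [1.247, 0.311, 0.014, 1.512, -0.004, 1.319, -0.027], TCP at [0.153, -0.528, 0.231] pointing down, gripper open.
Joint ranges: [-2.7, 2.7], [-0.3, 1.91], [-1.27, 1.3], [0.12, 2.57], [-1.44, 4.58], [0.2, 2.03], [-3.05, 3.05]. Speed limits (rad/s): [2.79, 2.79, 3.14, 3.14, 3.14, 3.14, 3.14].

### API

Orientations are given as a unit quaternion [w, x, y, z].
In Python, from rig import movep, move_linear, goto_joints, grip, dwell, solve_ik, grab_frame, IKError, hand_in, look_for, masks_of, spot_point, get_clock, get_joint_positions, get_qd, get_joint_torque, get_tcp_pos, get_orientation, get_contact_force, get_ft_torque, get_width, get_finger_force gives the robot as it stands. Calls block until the motion is done:
- movep(position, orientation): joint-space move of the TCP to a pose.
- move_linear(position, rot=None, velocity=0.15, guard=None): straight line of the TCP; rot=None keeps the orientation; velocity is the mean speed in m/s. With guard (N) it stops when the force on the tool has changed by that much, and returns True; else False.
- goto_joints(angles): joint-space move.
- grip(opening, force=None): opening from 0.0 (shut) to 1.0 (fully open); force is the grip in N (None keeps the last); returns when the fingers have stopped.
- dwell(seconds).
- solve_ik(position, orientation): joint angles nearest the present ones, or None.
- grab_frame(name): name is "scene" or "side" or "wrist"; returns a dict with "image" (420x560x3 uint8, red, green, blue), "depth" (420x560 float32, m along the optical axis (not along the pixel's ray), 0 where there is no reading), "K" (3x3 intrinsics, pixels), "rvec" (rotation vector, rad) and "tvec" (3), from world to camera coordinates, as OpenCV has them. Camera axes: x right, y down, z forward; pixel columns grow to the right and rows downward; lengths in m; the calibration is good to about 2 mm. A picture is of the moment at which its call begins.
A pose or a line that the arm cannot do raises IKError and nothing moves.
- hand_in(): hands the job in; it is judged then, once.
Trained networks look in the newest picture that a camera, given by its name, has taken for a name from the list of things; names that differ only in an ending like _2 or _b are one class to them, and where a whole thing is asked for, a point or a joint stands for the part that bears it (a point fixed in the world has none). Each returns a list of dicts, best first, with "p" (0 to 1); they miss things now and then, are a little off and sometimes report something else, mostly with a low value. They report only what shows in the picture. A call takes as long as a camera call.
- look_for(label, camera): "bbox" ([left, top, right, bottom] in pixels, round what is visible of it).
- masks_of(label, camera): "region" (420x560 bool, what is visible of it) and "bbox" ([left, top, right, bottom] in pixels, round what is visible of it).
- spot_point(label, camera): "centre" ([row, column] in pixels: a listed point, or the origin of a listed thing).
Readings, each from a call of its own:
- get_clock(): time.
- get_joint_positions(): joint angles.
- get_qd(): joint speeds.
- get_joint_torque(): joint torques, N m.
- get_tcp_pos(): TCP position.
- get_orientation(): TCP orientation.
- get_contact_force(): force on the tool from outside, world axes, zero at the start.
- get_ft_torque(): the same for the moment, N m.
- get_width(): opening from 0.0 (shut) to 1.0 (fully open).
- get_finger_force(): force on a finger pad.
Only numpy, scipy, OpenCV 4.12 (cv2) and the standard library are available. Lean on these libraries where they do the work, as an engineer would, in place of code of your own. Each camera call takes 0.05 s, during which the arm holds its last target. There are 200 camera calls.

### The job

Three glass tiles lie on the dark flat steel plate for a flatness check, and the amber one is bowed, with one end standing up. Press that raised end down onto the plate with the fingertips and hold it there for a moment to prove that the tile rocks, then pick the amber tile up and lay it, same side up and without dropping it, on the floor of the red cull tray. Leave the green and blue tiles where they lie.

Things in the scene. Friction and masses are not known exactly. Their poses are not given: they have to be found in the camera images.
- bowed_tile: Amber glass tile, 45 mm wide, 10 thick, 0.13 kg. Origin: underside, middle of the bend line, on the plate. z up, y across. To its -x 65 mm lie flat; to its +x (away from the robot, within 30 deg) 45 mm slope up 0.2 rad, the end 9 mm clear of the plate. A press under 1 N near that end rocks it 0.2 rad till the slope lies flat; freed, it falls back. Grip its sides 10 mm to -x of origin (balance).
- green_tile: Dark green flat glass tile, 110 x 45 x 10 mm (x, y, z), to be left alone. Origin: centre of its underside; z up. It lies with the other two on the fixed dark steel plate, 250 x 370 mm, 12 mm thick (top at z = 0.012).
- blue_tile: Blue flat glass tile, 110 x 45 x 10 mm (x, y, z), to be left alone. Origin: centre of its underside; z up. The three tiles lie side by side, about 120 mm between centres, in any order.
- cull_tray: Red open plastic tray, fixed to the table right (-y) of the steel plate, 190 x 160 mm outside (x, y), walls 25 mm high and 5 mm thick, floor 5 mm thick. Origin: centre of its underside, on the table; z up.

How it is judged:
By the outcome, as a careful person would: the job done as asked, in the order asked, and still so for the second after the job is handed in, with the robot touching nothing.
It also fails if it takes over 43 s, if anything falls off the work surface, if the arm or the gripper's body presses on something with over 40 N, if the wrist force passes 120 N, or if a joint passes its speed limit or range.

## Working session

There is one attempt and no reset: what is moved stays moved. The work goes in short steps, each a Python script; the robot and the scene stay as the last script left them, time stands still between calls to the robot, and variables do not carry over. Pictures are saved under pics/ and viewed, at most 10 in all, crops included, and the job is handed in when it is done.

```bash
mkdir -p pics; ls
cat > h.py <<'E'
import numpy as np, cv2
from rig import *
def world(f, mask):
    """world points (N,3) of masked pixels with depth"""
    v,u=np.nonzero(mask&(f["depth"]>0)); d=f["depth"][v,u]
    c=np.linalg.inv(f["K"])@np.vstack([u*d,v*d,d])
    R=cv2.Rodrigues(np.array(f["rvec"],float))[0]
    return (R.T@(c-np.array(f["tvec"],float).reshape(3,1))).T
def save(f,n): cv2.imwrite(f"pics/{n}.png",f["image"][:,:,::-1])
E
python3 - <<'E'
from h import *
print(get_clock())
ims=[]
for c in ["scene","side"]:
    f=grab_frame(c); ims.append(f["image"])
    for n in ["bowed_tile","green_tile","blue_tile","cull_tray"]:
        for m in masks_of(n,c)[:2]:
            p=world(f,m["region"])
            print(c,n,round(m["p"],2),m["bbox"],len(p),np.median(p,0).round(3) if len(p) else None, np.percentile(p,[2,98],axis=0).round(3).tolist() if len(p) else None)
        for s in spot_point(n,c)[:1]: print("  spot",s)
    R=cv2.Rodrigues(np.array(f["rvec"],float))[0]; print(c,"cam pos",(-R.T@np.ravel(f["tvec"])).round(3))
im=np.vstack(ims); im=cv2.resize(im,(400*2,600*2)) if 0 else cv2.resize(np.hstack(ims),(800,300))
cv2.imwrite("pics/a.png",im[:,:,::-1])
E
```

```text
pics
rig.py
0.0
scene bowed_tile 0.76 [282.1, 133.1, 340.1, 161.0] 861 [0.509 0.222 0.021] [[0.456, 0.203, 0.013], [0.559, 0.247, 0.029]]
  spot {'centre': [148.5, 317.2], 'p': 0.95}
scene green_tile 0.76 [245.1, 157.6, 301.6, 198.4] 1142 [0.485 0.101 0.02 ] [[0.428, 0.073, 0.01], [0.537, 0.134, 0.022]]
  spot {'centre': [181.0, 273.2], 'p': 0.87}
scene blue_tile 0.78 [221.3, 201.0, 286.5, 245.8] 1347 [ 0.504 -0.015  0.02 ] [[0.448, -0.042, 0.013], [0.554, 0.016, 0.023]]
  spot {'centre': [221.9, 249.5], 'p': 0.9}
scene cull_tray 0.64 [225.3, 199.0, 283.4, 248.8] 1345 [ 0.504 -0.015  0.02 ] [[0.449, -0.043, 0.012], [0.554, 0.016, 0.023]]
scene cull_tray 0.58 [119.5, 256.7, 288.1, 402.7] 13418 [ 0.54  -0.225  0.004] [[0.44, -0.308, 0.001], [0.635, -0.137, 0.024]]
scene cam pos [ 0.841 -0.544  0.685]
side bowed_tile 0.88 [186.9, 168.6, 238.2, 193.6] 660 [0.503 0.22  0.023] [[0.451, 0.204, 0.014], [0.556, 0.252, 0.031]]
  spot {'centre': [182.7, 216.1], 'p': 0.55}
side green_tile 0.64 [198.0, 198.0, 254.1, 225.1] 856 [0.478 0.098 0.023] [[0.428, 0.072, 0.013], [0.532, 0.135, 0.024]]
  spot {'centre': [212.2, 228.9], 'p': 0.79}
side blue_tile 0.71 [188.7, 169.3, 238.4, 194.8] 680 [0.502 0.22  0.023] [[0.451, 0.204, 0.013], [0.556, 0.253, 0.031]]
side blue_tile 0.6 [228.3, 226.5, 295.3, 250.2] 1089 [ 0.497 -0.017  0.023] [[0.445, -0.043, 0.013], [0.549, 0.017, 0.024]]
  spot {'centre': [239.4, 261.9], 'p': 0.58}
side cull_tray 0.93 [275.3, 251.7, 438.7, 369.1] 11986 [ 0.533 -0.228  0.006] [[0.434, -0.31, 0.002], [0.632, -0.135, 0.026]]
  spot {'centre': [307.4, 353.0], 'p': 0.65}
side cam pos [ 0.216 -0.555  0.456]
```

View pics/a.png

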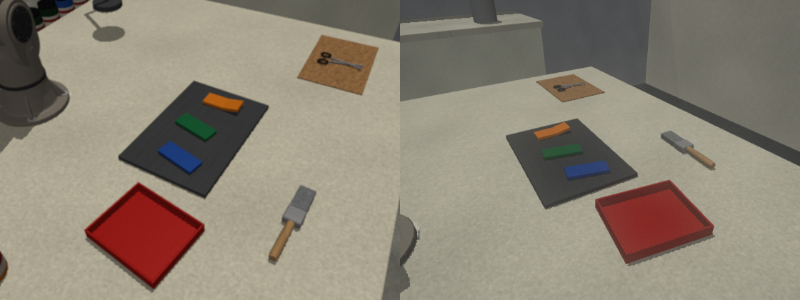

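The picture shows the amber tile at the far (+y) end of the plate, around (223,102) in the left half, then green, then blue. The red tray is in front at (145,230), and the bowed masks agree. Next I'll measure from the wrist camera at two places.

```bash
cat >> h.py <<'E'
def down(yaw):
    """tool pointing down, tool x at yaw from world x"""
    return [0,np.cos(yaw/2),np.sin(yaw/2),0]
E
python3 - <<'E'
from h import *
ims=[]
for k,pos in enumerate([[0.48,0.20,0.26],[0.44,0.23,0.22]]):
    movep(pos,down(0)); f=grab_frame("wrist"); ims.append(f["image"])
    for m in masks_of("bowed_tile","wrist")[:2]:
        p=world(f,m["region"]); np.save(f"tile{k}.npy",p)
        print(round(m["p"],2),m["bbox"],len(p),np.median(p,0).round(4))
        top=p[p[:,2]>np.percentile(p[:,2],10)]
        (c,s,a)=cv2.minAreaRect((top[:,:2]*1000).astype(np.float32)); print(c,s,a)
        q=p[:,:2]-p[:,:2].mean(0); w,V=np.linalg.eigh(q.T@q); v=V[:,1]*np.sign(V[0,1]); print("yaw",np.arctan2(v[1],v[0]))
        # height profile along axis
        o=p[:,:2].mean(0); t=(p[:,:2]-o)@v
        print(o.round(4),[(round(x,3),round(float(np.median(p[abs(t-x)<.004,2])),4)) for x in np.arange(-.052,.056,.008) if (abs(t-x)<.004).any()])
    print(spot_point("bowed_tile","wrist")[:1],get_clock())
    R=cv2.Rodrigues(np.array(f["rvec"],float))[0]; print("cam",(-R.T@np.ravel(f["tvec"])).round(3))
    np.savez(f"w{k}.npz",**{x:f[x] for x in ("image","depth","K","rvec","tvec")})
cv2.imwrite("pics/b.png",cv2.resize(np.hstack(ims),(800,300))[:,:,::-1])
E
```

```text
0.81 [229.9, 105.7, 267.1, 199.9] 3270 [0.5076 0.2291 0.0217]
(504.35919189453125, 229.3528289794922) (44.98844528198242, 108.53803253173828) 89.16871643066406
yaw -0.01830532179966073
[0.5064 0.2292] [(np.float64(-0.052), 0.0209), (np.float64(-0.044), 0.021), (np.float64(-0.036), 0.0209), (np.float64(-0.028), 0.0211), (np.float64(-0.02), 0.0209), (np.float64(-0.012), 0.021), (np.float64(-0.004), 0.021), (np.float64(0.004), 0.021), (np.float64(0.012), 0.0219), (np.float64(0.02), 0.0236), (np.float64(0.028), 0.0252), (np.float64(0.036), 0.0268), (np.float64(0.044), 0.0285), (np.float64(0.052), 0.0288)]
0.62 [516.9, 82.5, 557.1, 200.4] 2581 [ 0.4943 -0.1384  0.008 ]
(510.6038513183594, -137.124755859375) (135.03546142578125, 53.892295837402344) 14.626880645751953
yaw 0.09371157209037245
[ 0.4992 -0.143 ] [(np.float64(-0.052), 0.0217), (np.float64(-0.044), 0.0058), (np.float64(-0.036), 0.0051), (np.float64(-0.028), 0.0052), (np.float64(-0.02), 0.0053), (np.float64(-0.012), 0.0059), (np.float64(-0.004), 0.007), (np.float64(0.004), 0.0089), (np.float64(0.012), 0.0114), (np.float64(0.02), 
[... 174 characters left out ...]
m [0.553 0.199 0.401]
0.69 [256.3, 62.1, 298.6, 171.8] 4550 [0.5086 0.2295 0.0218]
(504.4095458984375, 229.44741821289062) (44.970054626464844, 108.82124328613281) 88.98758697509766
yaw -0.004029759032919545
[0.507  0.2292] [(np.float64(-0.052), 0.021), (np.float64(-0.044), 0.021), (np.float64(-0.036), 0.0211), (np.float64(-0.028), 0.021), (np.float64(-0.02), 0.0211), (np.float64(-0.012), 0.0211), (np.float64(-0.004), 0.021), (np.float64(0.004), 0.0211), (np.float64(0.012), 0.022), (np.float64(0.02), 0.0237), (np.float64(0.028), 0.0254), (np.float64(0.036), 0.027), (np.float64(0.044), 0.0287), (np.float64(0.052), 0.0291)]
[{'centre': [108.2, 274.7], 'p': 0.85}] 4.3833
cam [0.511 0.231 0.361]
```

View pics/b.png

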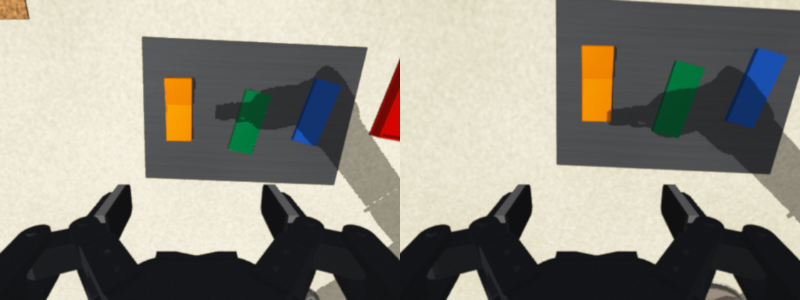

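Both wrist views agree: amber (178,110 / 598,83 in the halves) is centred at (0.504, 0.229), about 109 x 45 mm, yaw ≈ -0.015. The top is at 0.021, rising to 0.029 at the far end, so the bend is at x ≈ 0.515. Now the press.

```bash
cat >> h.py <<'E'
def tile(cam="wrist",n="bowed_tile",lo=-9):
    f=grab_frame(cam)
    for m in masks_of(n,cam):
        p=world(f,m["region"])
        col=f["image"][m["region"]].mean(0)
        if len(p)<300 or (n=="bowed_tile" and not(col[0]>150 and col[1]>70)): continue
        t=p[p[:,2]>lo]; c,s,a=cv2.minAreaRect((t[:,:2]*1000).astype(np.float32))
        return f,p,np.array(c)/1000,s,a,m["p"]
    return (f,)+(None,)*5
E
python3 - <<'E'
from h import *
yaw=-.015; o=down(yaw)
grip(0.0,40)
P=[0.545,0.229]
movep(P+[0.06],o); print(get_clock(),get_contact_force())
move_linear(P+[0.036],velocity=.08)
f0=np.array(get_contact_force())
hit=move_linear(P+[0.014],velocity=.012,guard=4)
z=get_tcp_pos(); print("hit",hit,z,np.array(get_contact_force())-f0,get_clock())
for i in range(3):
    dwell(.4); print((np.array(get_contact_force())-f0).round(2),get_tcp_pos()[2])
f,p,c,s,a,_=tile("side"); 
print("side tile z pct",np.percentile(p[:,2],[2,50,98]).round(4) if p is not None else None)
if p is not None:
    for x in np.arange(.45,.56,.015): 
        q=p[abs(p[:,0]-x)<.006,2]; print(round(x,3),len(q),q.max().round(4) if len(q) else 0)
cv2.imwrite("pics/c.png",cv2.resize(f["image"][140:260,150:310],(640,480))[:,:,::-1])
print(get_clock())
E
```

```text
5.9417 [ 0.52664145 -0.00776022  0.21516153]
hit True [0.54509358 0.22899042 0.02219644] [-0.1854291   0.13406264  5.09503403] 7.5333
[ 0.12 -0.06  5.7 ] 0.022203035697794693
[ 0.01 -0.68  5.94] 0.0222167554252637
[-0.67 -0.39  5.67] 0.022191843480794036
side tile z pct None
8.8333
```

View pics/c.png

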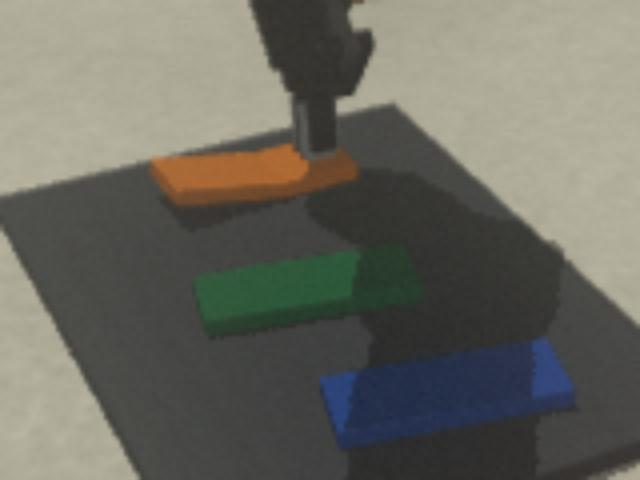

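The picture shows the fingertips at (318,150) pressing the slope flat, with the near end raised at (165,185) and a shadow under it. The tip height of 0.0222 and the 6 N reading confirm it. Now I'll release slowly, remeasure and grasp.

Run:
```python
from h import *
yaw=-.015; o=down(yaw)
move_linear([0.545,0.229,0.040],velocity=.02)
move_linear([0.53,0.229,0.09],velocity=.1)
movep([0.44,0.23,0.20],o); grip(0.65)
f,p,c,s,a,pr=tile(lo=.0185); print(c,s,a,pr,get_clock(),get_width())
if c is None or abs(max(s)-109)>5: raise SystemExit("look")
a=np.deg2rad(a if s[0]>s[1] else a-90); print("yaw",a)
u=np.array([np.cos(a),np.sin(a)]); end=c-u*max(s)/2000; G=end+u*.055; print("grasp",G)
o=down(a)
movep([*G,.06],o)
move_linear([*G,.032],velocity=.08)
hit=move_linear([*G,.008],velocity=.015,guard=4)
print("touch",hit,get_tcp_pos(),get_contact_force(),get_clock())
save(grab_frame("side"),"d_raw"); g=cv2.imread("pics/d_raw.png")
cv2.imwrite("pics/d.png",cv2.resize(g[140:260,150:310],(640,480)))
np.save("G.npy",[*G,a])
```

```text
None None None None 11.8833 0.6550558794749786look
```

Run:
```python
from h import *
f=grab_frame("wrist"); save(f,"e")
for m in masks_of("bowed_tile","wrist"):
    p=world(f,m["region"]); print(m["p"],m["bbox"],len(p),f["image"][m["region"]].mean(0).round())
h=cv2.cvtColor(f["image"],cv2.COLOR_RGB2HSV); mk=((h[:,:,0]>10)&(h[:,:,0]<25)&(h[:,:,1]>150)&(h[:,:,2]>80))
p=world(f,mk); p=p[(abs(p[:,0]-.5)<.09)&(abs(p[:,1]-.229)<.05)]; t=p[p[:,2]>.0185]
print(len(t),cv2.minAreaRect((t[:,:2]*1000).astype(np.float32)),np.percentile(t[:,2],[2,50,98]))
```

```text
0.96 [252.2, 62.7, 298.9, 176.4] 4972 [245. 146.   1.]
5020 ((504.3785705566406, 229.44398498535156), (45.04024124145508, 107.4212646484375), 89.14383697509766) [0.01963733 0.02177112 0.02956264]
```

View pics/e.png

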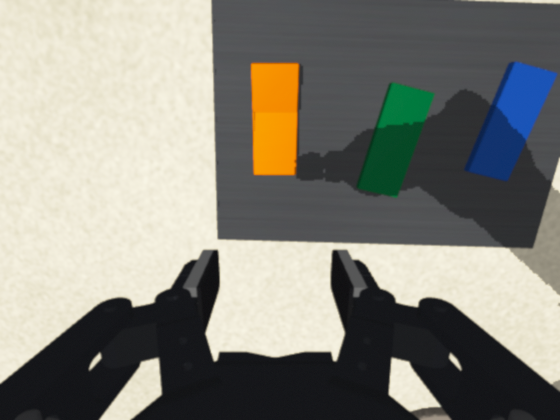

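The network missed it once, but now the mask and the colour agree. The tile (cols 251–299, rows 62–176) has rocked back and hasn't moved, with its centre at (0.5044, 0.2294) and yaw -0.015.

Run:
```python
from h import *
G=[.505,.2294]; a=-.015; o=down(a)
movep([*G,.06],o)
move_linear([*G,.032],velocity=.08)
hit=move_linear([*G,.006],velocity=.015,guard=4)
print("touch",hit,get_tcp_pos(),get_contact_force(),get_clock())
save(grab_frame("side"),"d_raw"); g=cv2.imread("pics/d_raw.png")
cv2.imwrite("pics/d.png",cv2.resize(g[140:260,150:310],(640,480)))
```

```text
touch True [0.50495415 0.22934523 0.00806656] [ 0.15214665 -0.43917549  5.14768627] 14.5833
```

View pics/d.png

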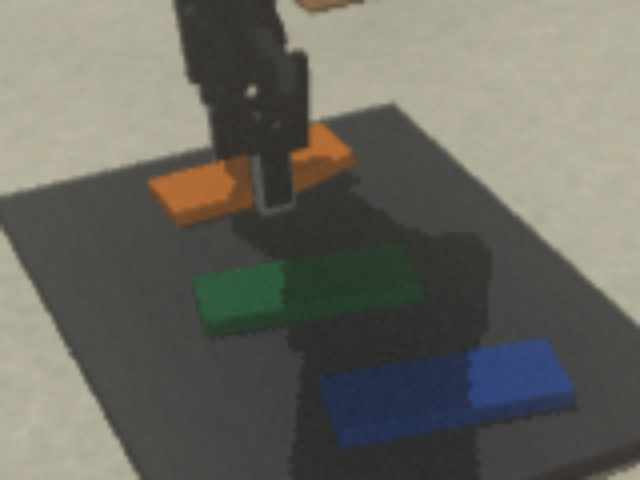

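The fingers straddle the tile at (272,185) with the tips on the plate. They sit about 4 mm back at this opening, so I'll raise 2.5 mm, close and lift. After that I'll measure the tray from above.

Run:
```python
from h import *
G=[.505,.2294]; a=-.015; o=down(a)
move_linear([*G,.0106],velocity=.03)
grip(0.0,50); print("w",get_width(),get_finger_force(),get_tcp_pos(),get_clock())
zg=get_tcp_pos()[2]
move_linear([*G,.035],velocity=.06)
print("lift",get_width(),get_finger_force(),get_contact_force())
move_linear([*G,.13],velocity=.12)
movep([.50,-.12,.16],down(0))
for c in ["wrist","side"]:
    f=grab_frame(c); save(f,"g_"+c)
    for m in masks_of("cull_tray",c):
        p=world(f,m["region"]); rgb=f["image"][m["region"]].mean(0)
        if len(p)<2000 or rgb[0]<2*rgb[1]: continue
        fl=np.median(p[p[:,2]<.012,2]); t=p[p[:,2]>.018]
        print(c,m["p"],m["bbox"],"floor",fl,"rim",np.percentile(t[:,2],90),cv2.minAreaRect((t[:,:2]*1000).astype(np.float32)),np.percentile(t,[1,99],axis=0).round(3).tolist())
print(zg,get_width(),get_clock())
i=[cv2.imread(f"pics/g_{c}.png") for c in("wrist","side")]; cv2.imwrite("pics/g.png",cv2.resize(np.hstack(i),(800,300)))
```

```text
w 0.5124063674985061 51.51888369466178 [0.50494566 0.22943078 0.01056995] 15.15
lift 0.5084432513957877 51.1933031771332 [ 0.53311816 -0.13228711 -1.17426941]
wrist 0.97 [296.0, 24.3, 510.8, 263.6] floor 0.004149790441384373 rim 0.024736794102826438 ((535.5905151367188, -218.54434204101562), (161.2861328125, 190.10650634765625), 79.93370819091797) [[0.433, -0.31, 0.018], [0.639, -0.14, 0.026]]
0.010569948134187282 0.5143170691555173 18.1667
```

View pics/g.png

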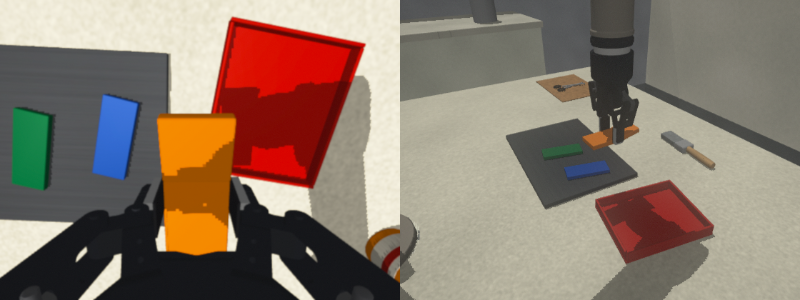

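The tile is held level at (195,180) in the wrist half. The tray (215–365, 17–187) measures 190 x 161 mm, as stated: centre (0.5356, -0.2185), yaw -0.176, floor ≈ 0.004–0.005. I'll lay the tile along it.

Run:
```python
from h import *
T=[.5356,-.2185]; o=down(-.176)
movep([*T,.10],o)
move_linear([*T,.022],velocity=.08)
hit=move_linear([*T,.000],velocity=.012,guard=2.5)
print("down",hit,get_tcp_pos(),get_contact_force(),get_clock())
```

```text
down True [ 0.53557652 -0.21852123  0.00358184] [-0.73848912  0.13809721  4.73606878] 21.2167
```

Run:
```python
from h import *
T=[.5356,-.2185]
grip(0.68); dwell(.2)
move_linear([*T,.10],velocity=.08)
movep([.42,-.20,.22],down(-.176)); dwell(.3)
f=grab_frame("wrist"); save(f,"k_w")
for m in masks_of("bowed_tile","wrist")[:2]:
    p=world(f,m["region"]); print(m["p"],len(p),f["image"][m["region"]].mean(0).round(),cv2.minAreaRect((p[:,:2]*1000).astype(np.float32)),np.percentile(p[:,2],[2,30,50,98]).round(4))
s=grab_frame("scene"); save(s,"k_s"); print(get_clock(),get_contact_force())
i=[cv2.imread(f"pics/k_{c}.png") for c in "ws"]; cv2.imwrite("pics/k.png",cv2.resize(np.hstack(i),(800,300)))
```

```text
0.69 4852 [243. 142.   0.] ((534.0611572265625, -218.2959747314453), (44.92654037475586, 106.85062408447266), 79.8211441040039) [0.0126 0.0141 0.0148 0.0226]
24.2417 [ 0.35757361 -1.47423552  0.22879623]
```

View pics/k.png

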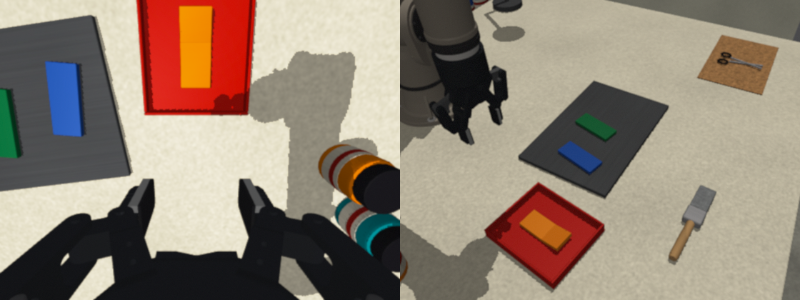

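The amber tile lies flat in the tray at (195,45) in the wrist view, same side up, with its top at 0.0145. Green and blue haven't moved, and the gripper is clear.

```bash
python3 -c "from rig import *; print(hand_in())"
```

```text
the job is handed in; nothing more can be done
None
```

I pressed the amber tile's raised end flat and held it there for 1.3 s, then laid the tile same side up on the floor of the red tray. The green and blue tiles were left where they lay, and I handed the job in after about 24 s of the 43 s allowed.

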